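# Third hand: close a control box and hold it against a sprung stop

### The job

Press the open lid of the small grey control box down where the box stands until it snaps shut, then set the box on the base plate of the aluminium fixture, between the two low rails with its hinge end towards the sprung stop pad. Push it gently against the pad until the pad has gone in about half of its 14 mm travel (roughly 8 N), and finish while still holding it there with that steady push, as a third hand for the colleague who will screw it down: do not let go. Leave the other things on the desk where they are.

Things in the scene. Friction and masses are not known exactly. Their poses are not given: they have to be found in the camera images.
- control_box_center (a point): Centre, half-way up, of the loose grey control box: hollow, 84 mm long (x), 56 mm wide (y), body 44 mm high, 0.27 to 0.43 kg. Grip its plain long sides (+y and -y, 56 mm apart), which are firm from the underside up to 44 mm; the lid does not cover them. The lid's hinge (axis along y) is at its +x end, 38 mm ahead of this point and 23 mm above it. z is up
- control_box: The same control box; origin at the centre of its underside, same axes (this point lies 22 mm below its centre)
- box_lid (a joint): Lid angle, rad: 0 shut, 1.2 fully open; starts at 0.55 to 0.95. Plate 80 mm long from hinge to free edge, 48 mm wide, 5 mm thick; shut, its top is 50 mm above the box's underside, its free edge over the -x end. It stays about where it is left. A roller catch at the free end is met at 0.11 rad, takes about 6 N near the free edge (10 N at half length), and from 0.05 rad the lid snaps to 0
- lid_edge (a point): Middle of the lid's free edge, on its upper face; moves with the lid
- fixture: Fixed aluminium fixture; origin under the centre of its base plate, 170 (x) x 110 (y) x 6 mm. Two rails, tops 12 mm above the desk, 8 mm wide, run along x from -78 to +42 mm; the 68 mm channel between them is centred on y = 0, open above and at -x. Fence block at x 69 to 85 mm, 90 mm wide, 46 mm high, carries the stop pad. Push towards +x; z is up
- stop (a joint): How far the stop pad is pushed in towards the fence block, m: 0 at rest (fully out), 0.014 at its hard end stop. The spring pushes back with 2 N at 0 and 0.9 N more for each mm (about 8 N at 7 mm)
- pad_face (a point): Centre of the rubber face of the stop pad: rubber-faced steel plate 60 mm wide, 10 to 38 mm above the desk, rubber face towards the fixture's -x. At rest this point is at x = +45 mm, y = 0, 24 mm up in the fixture's frame. Axes as the fixture's
- union_center (a point): Bystander, leave alone: brass hose union standing upright, 21x24x48 mm; point at its centre
- driver_center (a point): Bystander, leave alone: yellow-handled screwdriver lying on the desk, 154 mm long, 22 mm thick; point at its middle
- stopper_center (a point): Bystander, leave alone: black rubber stopper, 34 mm across, 28 mm high; point at its centre

How it is judged:
On the way:
1. the lid is pressed shut past its detent while the box is still standing outside the fixture, on the desk (value of joint box_lid below 0.03 rad and horizontal distance between control_box_center and fixture above 0.12 m and height (world z) of control_box below 0.008 m), for 0.2 s.
At the end, for the whole second after the job is handed in: For the last second: lid shut (<0.03 rad); box on the plate (6 mm), mid-channel (9 mm), square (0.12 rad), upright (0.1 rad), hinge end to the pad, pressing it with 4.5 to 12.5 N, pad 3 to 12 mm in; fingers on the box (>1 N), box still (<10 mm/s) (value of joint box_lid below 0.03 rad and contact force between pad_rubber and control_box between 4.5 and 12.5 N and value of joint stop between 0.003 and 0.012 m and y of control_box_center in the frame of fixture between -0.009 and 0.009 m and z of control_box_center in the frame of fixture below 0.034 m and angle between the x axis of control_box and the x axis of fixture, either way round below 0.12 rad and angle between control_box's own z axis and vertical below 0.1 rad and x of lid_edge in the frame of fixture below 0 m and contact force between the fingers and control_box above 1 N and linear speed of control_box below 0.01 m/s); the arm keeps its last pose, push and grip.
It fails at once if the box is rammed against the stop pad (more than 22 N) (contact force between pad_rubber and control_box above 22 N).
It fails at once if the brass hose union is moved by more than 30 mm (distance of union_center from where it was at the start of the episode above 0.03 m).
It fails at once if the screwdriver is moved by more than 30 mm (distance of driver_center from where it was at the start of the episode above 0.03 m).
It fails at once if the rubber stopper is moved by more than 30 mm (distance of stopper_center from where it was at the start of the episode above 0.03 m).
It also fails if it takes over 45 s, if anything falls off the work surface, if the arm or the gripper's body presses on something with over 40 N, if the wrist force passes 120 N, or if a joint passes its speed limit or range.

### The arm

A 7-joint arm with a two-finger parallel gripper is mounted at the origin on a cart in front of the work surface, level with it; the furniture and walls round the work are solid. World frame = base frame: x ahead of the robot, y to its left, z up, the work surface at z = 0. Lengths are in m, angles in rad, forces in N, time in s.
With the tool pointing down it reaches from about 0.425 to 1.025 m from the base axis. Payload 9.4 kg.
Tool frame: the origin (TCP) lies on the centre line of the jaws, within the pads' length; the fingertips stand env.tcp_to_tips ahead of it and the grasp point (between the pads) lies 6 mm ahead of it (env.tcp_to_tips is the distance from the TCP to the fingertips, in m); z points along the fingers, y is the line along which they close (so a half turn about z gives the same grasp; the last joint's range is limited). The gripper opens to 85 mm and grips with 20 to 120 N. Pads are 22 mm wide; open, the fingers measure 114 mm over their backs; the gripper's body (76 mm by 85 mm) begins 54 mm behind the grasp point. The pads swing forward as they close: fully open they stand 13 mm farther back than shut.
Start: joints at [-1.241, 0.599, -0.003, 1.599, 0.002, 0.943, -0.08], TCP at [0.287, 0.666, 0.256] pointing down, gripper open.
Joint ranges: [-2.57, 2.57], [-0.35, 1.97], [-1.29, 1.29], [0.11, 2.56], [-1.05, 4.19], [0.11, 1.86], [-2.63, 2.63]. Speed limits (rad/s): [2.22, 2.22, 3.01, 3.01, 3.14, 3.14, 3.14].

### API

Orientations are given as a unit quaternion [x, y, z, w].
In Python, from workcell import env, imaging gives the robot as it stands. The module is installed in compiled form; this text tells all that it offers.
- The arm moves only by the tool step_arm, never from a script. Its argument "series" is a list of rows, each a list of 7 numbers: the closure, from -1 (fully open) to 1 (shut), so that 0 is half open, then the shift along the tool's x, y, z in units of 0.3 m (1.0 is 0.3 m), then the turn, a rotation vector about the tool's x, y, z in units of 120 degrees (1.0 is 120 degrees). In form: [[claw, tx, ty, tz, ax, ay, az], ...]. A call has 1 to 8 rows; each row is the pose to reach, as a shift and turn from the pose commanded when the call began, along the tool's axes at that moment; what a row does not reach only later rows make up. A row lasts 1/10 s, in which the tool goes at most 50 mm and 8.59 degrees, less where a joint would pass 70% of its speed; a pose out of reach is approached as far as the arm can. A call with a number of a shift or a turn outside -1 to 1 is refused whole. A call with a gripper value outside its range is refused whole. The fingers move at their own pace and stop on an object; "grip_force" is the grip in N (left out, the last holds). Time passes only in rows, so rows that repeat a pose let the fingers close. It gives the time, the measured TCP pose, the force, the opening and the grip force at its end, in the units of the state.
- env.sense(): the state, without advancing time (a new reading comes with each control period).
- imaging.read_camera(name): name is "scene" or "top" or "wrist"; returns (picture, depth): 420x560x3 uint8, red, green, blue; 420x560 float32, m along the optical axis (not along the pixel's ray), 0 where there is no reading.
- imaging.camera_info(name): a dict with "fx", "fy", "cx", "cy" (pixels), "rvec" (rotation vector, rad) and "tvec" (3), from world to camera coordinates, as OpenCV has them; the wrist camera has in their place "mount" (4x4, takes a point from camera to tool coordinates, whose origin is the TCP and whose axes are the flange's). Camera axes: x right, y down, z forward; pixel columns grow to the right and rows downward; lengths in m; the calibration is good to about 2 mm. A picture is of the moment at which its call begins: read the wrist's pose just before it. camera_info takes no time and is no camera call.
- env.close_job(): hands the job in; it is judged then, once.
The state is a dict: "clock": time; "joint_pos": joint angles; "joint_velocities": joint speeds; "effort": joint torques, N m; "tool_pos": TCP position; "tool_rot": TCP orientation; "force": force on the tool from outside, world axes, zero at the start; "ft_torque": the same for the moment, N m; "width": opening from 0.0 (shut) to 1.0 (fully open); "grip_force": force on a finger pad.
Only numpy, scipy, OpenCV 4.12 (cv2) and the standard library are available. Lean on these libraries where they do the work, as an engineer would, in place of code of your own. Each camera call takes 0.05 s, during which the arm holds its last target. There are 200 camera calls.

## Working session

There is one attempt and no reset: what is moved stays moved. The work goes in short steps, Python scripts to look and compute and a tool call to move; the robot and the scene stay as the last step left them, time stands still between calls to the robot, and variables do not carry over. Pictures are saved under pics/ and viewed, at most 10 in all, crops included, and the job is handed in when it is done.

Besides the shell and the picture viewer there is one more tool, called after "Emit:" by a JSON object that holds its "op" and its "data", one argument or row to a line. step_arm: Moves the arm, as the interface text tells. Its arguments: {"type":"object","properties":{"series":{"type":"array","items":{"type":"array","items":{"type":"number"}}},"grip_force":{"type":"number"}},"required":["series"]}

```bash
mkdir -p pics
cat > h.py <<'E'
import numpy as np,cv2
from scipy.spatial.transform import Rotation as R
from workcell import env,imaging
def cloud(n):
    s=env.sense(); im,d=imaging.read_camera(n); c=imaging.camera_info(n)
    v,u=np.indices(d.shape); P=np.stack([(u-c['cx'])/c['fx']*d,(v-c['cy'])/c['fy']*d,d],-1)
    if 'mount' in c:
        M=np.array(c['mount']); P=P@M[:3,:3].T+M[:3,3]
        P=R.from_quat(s['tool_rot']).apply(P.reshape(-1,3)).reshape(P.shape)+s['tool_pos']
    else:
        r=R.from_rotvec(np.ravel(c['rvec'])); P=r.inv().apply(P.reshape(-1,3)-np.ravel(c['tvec'])).reshape(P.shape)
    P[d==0]=np.nan
    return im,P
def save(n,im): cv2.imwrite('pics/'+n+'.png',im[:,:,::-1])
E
python3 - <<'E'
from h import *
for n in('top','scene'):
    im,P=cloud(n); save(n+'0',im); np.save(n+'0.npy',P)
print(env.sense(),env.tcp_to_tips)
E
```

```text
{'clock': 0.1, 'joint_pos': array([-1.24072625,  0.60006518, -0.00251659,  1.60002938,  0.00180788,
        0.94290482, -0.07981318]), 'joint_velocities': array([-0.00061555, -0.00137842, -0.00161438, -0.00388118, -0.0005681 ,
       -0.00121328, -0.00261639]), 'effort': array([ 5.61022127e-03, -7.77996969e+01,  1.57007296e+00, -2.58620328e+01,
        1.26440878e-02,  5.64295609e-03, -3.21631012e-05]), 'tool_pos': array([0.28671867, 0.66548666, 0.25549651]), 'tool_rot': array([ 2.01972082e-01,  9.79391027e-01, -6.99400455e-04, -6.64745874e-05]), 'force': array([0.21377538, 0.5109249 , 0.78841662]), 'ft_torque': array([-0.02568668, -0.01798529, -0.01611933]), 'grip_force': 0.0, 'width': 1.0002503804182177} 0.025
```

View pics/top0.png

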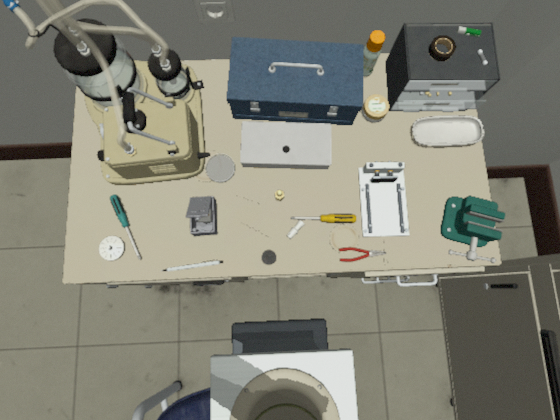

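View pics/scene0.png

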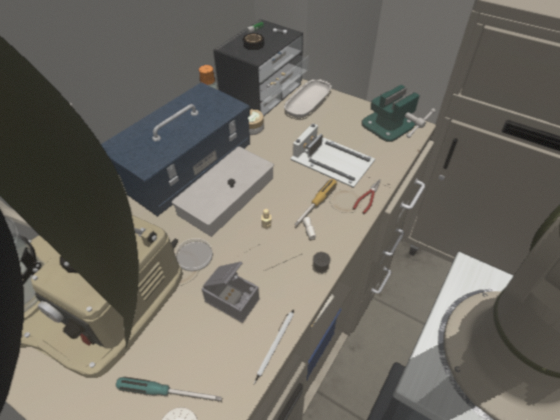

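The top view shows the box at about (202,215), the fixture at (384,200) with its fence at the top edge (row 170), the union at (279,196), the driver at (325,218) and the stopper at (268,257). In the scene view the box is at (231,292) with its lid open. Next I'll get coordinates for these.

Run:
```python
from h import *
P=np.load('top0.npy')
for n,(u,v) in dict(desk=(240,215),box=(202,215),union=(279,196),drv=(345,218),stop=(268,257),fix=(384,200),fence=(384,167),greycase=(300,130),rob=(285,400),machine=(150,150)).items(): print(n,P[v,u].round(3))
def rect(m,name):
    p=P[m][:,:2].astype(np.float32); r=cv2.minAreaRect(p*1000); print(name,len(p),r, P[m].min(0).round(3),P[m].max(0).round(3))
v,u=np.indices(P.shape[:2]); Z=P[...,2]
b=(u>182)&(u<222)&(v>190)&(v<240)
rect(b&(Z>.012),'box')
f=(u>355)&(u<412)&(v>155)&(v<242)
rect(f&(Z>.035),'fence'); rect(f&(Z>.004)&(Z<.02),'plate');rect(f&(Z>.0095)&(Z<.016),'rails')
print((Z[190:240:3,184:222:3]*1000).round(0).astype(int))
```

```text
desk [ 0.467  0.082 -0.001]
box [0.45  0.153 0.107]
union [ 0.502 -0.013  0.03 ]
drv [ 0.445 -0.165  0.021]
stop [0.361 0.019 0.031]
fix [ 0.487 -0.265  0.006]
fence [ 0.558 -0.261  0.044]
greycase [ 0.66  -0.07   0.042]
rob [ 0.075 -0.005  0.083]
machine [0.587 0.256 0.139]
box 840 ((463.9490661621094, 167.14602661132812), (83.21537780761719, 56.53910446166992), 1.4740124940872192) [0.422 0.138 0.012] [0.506 0.195 0.108]
fence 357 ((551.9696044921875, -262.1510314941406), (88.57173156738281, 40.78384780883789), 88.93569946289062) [ 0.532 -0.307  0.035] [ 0.573 -0.218  0.051]
plate 2490 ((490.0670166015625, -262.3021545410156), (118.52364349365234, 193.55540466308594), 89.80583190917969) [ 0.393 -0.322  0.004] [ 0.587 -0.203  0.02 ]
rails 387 ((485.5257263183594, -260.0445556640625), (101.96866607666016, 150.92626953125), 89.26080322265625) [ 0.41  -0.311  0.01 ] [ 0.562 -0.209  0.016]
[[  1  -2  -1   0   2   0  -1   3  -1  -2  -4  -2  -1]
 [ -2   1  -1  -1  -1   2   0   0  -2   0  -4   1  -1]
 [ -2   1  -4  -1   2  50  49  49  48  43  -1  -1   1]
 [  1  -3  56  59  59  60  60  64  60  21  19   0  -1]
 [  0  -3  66  67  69  71  69  71  73  28  27  -1   0]
 [ -2  -1  75  79  80  81  80  80  79   4  28   3   0]
 [ -1  86  87  90  87  90  87  91  87   4  30  -1  -1]
 [  0  94  96  95  95  96  99  97  93   4  30   2   0]
 [ -2 103 104 104 104 106 101 106  15   3  33  -2  -2]
 [ -1 101  44  15  93  89  15  15  16   1  34  -3   2]
 [ -1   1  42  15   1  13  19  18  16   4  37   0   0]
 [ -1  -3  42  15   4   5   1   2   1   4  38   0   1]
 [ -2  -5  44  17   3   4   5   3   3   6  40   0  -1]
 [ -2  -2  43  40  29   3   4   4   4  39  40   0   0]
 [ -1   2  42  42  43  42  43  39  37  33  29   3   2]
 [ -1   1   1   3   4  -1  -2  -1  -2  -1   2   1  -1]
 [  0  -6   1   0  -1  -1  -2  -4  -1  -1   0   0   0]]
```

Emit:
{"op": "step_arm", "data": {
  "series": [
    [1, -0.578, -0.642, 0, 0, 0, -0.194],
    [1, -0.578, -0.642, 0, 0, 0, -0.194],
    [1, -0.578, -0.642, 0, 0, 0, -0.194],
    [1, -0.578, -0.642, 0, 0, 0, -0.194],
    [1, -0.578, -0.642, 0, 0, 0, -0.194],
    [1, -0.578, -0.642, 0, 0, 0, -0.194],
    [1, -0.578, -0.642, 0, 0, 0, -0.194]
  ]
}}

```text
clock: 0.8
tool_pos: [0.371, 0.4185, 0.2565]
tool_rot: [0.002, 1.0, -0.0, 0.0]
force: [-0.2, 0.1, -0.1]
width: 0.004
grip_force: 0.0
```

Run:
```python
from h import *
s=env.sense();r=R.from_quat(s['tool_rot']);print(s['clock'],s['tool_pos'],r.as_matrix().round(3),s['joint_pos'].round(2))
P=np.load('top0.npy');Q=P.reshape(-1,3)
for a in np.arange(.3,.6,.03):
    m=(Q[:,0]>a)&(Q[:,0]<a+.03)&(Q[:,2]>.12)&(Q[:,1]>-.4)&(Q[:,1]<.6)
    if m.any(): print(a.round(2),m.sum(),Q[m].min(0).round(2),Q[m].max(0).round(2))
```

```text
0.8 [0.37095085 0.4184655  0.2564593 ] [[-1.     0.004  0.   ]
 [ 0.004  1.    -0.001]
 [-0.    -0.001 -1.   ]] [-0.86  0.4  -0.12  1.98  0.07  0.77  0.54]
0.54 373 [0.56 0.2  0.12] [0.57 0.36 0.16]
0.57 1569 [0.57 0.17 0.12] [0.6  0.36 0.25]
```

Emit:
{"op": "step_arm", "data": {
  "series": [
    [1, -0.263, -0.838, 0, 0, 0, 0],
    [1, -0.263, -0.838, 0, 0, 0, 0],
    [1, -0.263, -0.838, 0, 0, 0, 0],
    [1, -0.263, -0.838, 0, 0, 0, 0],
    [1, -0.263, -0.838, 0, 0, 0, 0],
    [1, -0.263, -0.838, 0, 0, 0, 0],
    [1, -0.263, -0.838, 0, 0, 0, 0]
  ]
}}

```text
clock: 1.5
tool_pos: [0.4496, 0.1685, 0.2563]
tool_rot: [0.001, 1.0, 0.0, 0.0]
force: [-0.1, 1.2, -0.5]
width: 0.002
grip_force: 0.0
```

Run:
```python
from h import *
im,P=cloud('wrist'); save('w1',im); np.save('w1.npy',P); Q=P.reshape(-1,3)
print(env.sense()['tool_pos'])
m=(Q[:,2]>.012)&(Q[:,2]<.13)&(abs(Q[:,0]-.464)<.07)&(abs(Q[:,1]-.167)<.06);q=Q[m]
print(m.sum(),cv2.minAreaRect((q[:,:2]*1000).astype(np.float32)),q.min(0),q.max(0))
l=q[(abs(q[:,1]-.167)<.02)&(q[:,2]>.055)]
print(np.polyfit(l[:,0],l[:,2],1),l.min(0),l.max(0))
```

```text
[0.44911617 0.1702262  0.2562756 ]
2932 ((462.3591003417969, 168.1095733642578), (83.5565414428711, 56.01662826538086), 1.586842656135559) [0.42000228 0.13927813 0.01200501] [0.50418574 0.19703091 0.10754457]
[-0.9104167   0.51187883] [0.44240091 0.14700083 0.05500394] [0.49951907 0.1869941  0.10754457]
```

View pics/w1.png

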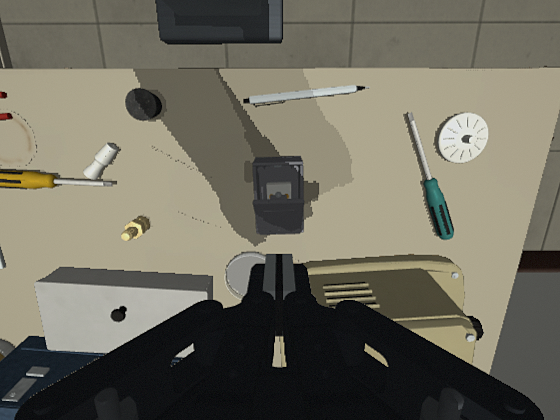

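The wrist view shows the box at (278,195) with the hinge on the far side (+x). The lid is at about 0.74 rad, and the position agrees with the top view.

Emit:
{"op": "step_arm", "data": {
  "series": [
    [1, 0, 0, 0.16, 0, 0, 0],
    [1, 0, 0, 0.32, 0, 0, 0],
    [1, 0, 0, 0.41, 0, 0, 0],
    [1, 0.007, 0, 0.44, 0, 0, 0],
    [1, 0.02, 0, 0.47, 0, 0, 0],
    [1, 0.03, 0, 0.5, 0, 0, 0],
    [1, 0.04, 0, 0.53, 0, 0, 0],
    [1, 0.047, 0, 0.56, 0, 0, 0]
  ]
}}

```text
clock: 2.35
tool_pos: [0.4348, 0.1693, 0.0884]
tool_rot: [0.0, 1.0, 0.0, 0.001]
force: [-1.4, 0.1, 0.9]
width: -0.003
grip_force: 0.3
```

Emit:
{"op": "step_arm", "data": {
  "series": [
    [1, 0.006, 0, 0.02, 0, 0, 0],
    [1, 0.006, 0, 0.03, 0, 0, 0],
    [1, 0.006, 0, 0.04, 0, 0, 0],
    [1, 0.006, 0, 0.045, 0, 0, 0],
    [1, 0.006, 0, 0.045, 0, 0, 0]
  ]
}}

```text
clock: 2.85
tool_pos: [0.4328, 0.1688, 0.0748]
tool_rot: [0.0, 1.0, -0.0, -0.0]
force: [-1.1, 0.2, 2.0]
width: -0.0
grip_force: 1.2
```

Emit:
{"op": "step_arm", "data": {
  "series": [
    [1, 0, 0, 0.008, 0, 0, 0],
    [1, 0, 0, 0.012, 0, 0, 0],
    [1, 0, 0, 0.012, 0, 0, 0]
  ]
}}

```text
clock: 3.15
tool_pos: [0.4327, 0.1688, 0.0732]
tool_rot: [0.0, 1.0, 0.0, 0.001]
force: [-6.4, -1.5, 38.5]
width: 0.003
grip_force: 19.5
```

Emit:
{"op": "step_arm", "data": {
  "series": [
    [1, 0, 0, -0.15, 0, 0, 0],
    [-1, 0, 0, -0.3, 0, 0, 0],
    [-1, -0.05, 0, -0.45, 0, 0, 0],
    [-1, -0.1, 0, -0.58, 0, 0, 0],
    [-1, -0.1, 0, -0.58, 0, 0, 0],
    [-1, -0.1, 0, -0.58, 0, 0, 0]
  ]
}}

```text
clock: 3.75
tool_pos: [0.4632, 0.1687, 0.2461]
tool_rot: [0.001, 1.0, 0.0, 0.001]
force: [-0.5, -0.4, -0.1]
width: 0.849
grip_force: 0.0
```

Run:
```python
from h import *
im,P=cloud('wrist'); save('w2',im[100:300,180:380]); Q=P.reshape(-1,3)
s=env.sense();print(s['tool_pos'],R.from_quat(s['tool_rot']).as_matrix().round(3),s['width'])
m=(Q[:,2]>.03)&(Q[:,2]<.13)&(abs(Q[:,0]-.464)<.07)&(abs(Q[:,1]-.167)<.06);q=Q[m]
print(m.sum(),cv2.minAreaRect((q[:,:2]*1000).astype(np.float32)),q.min(0),q.max(0))
for x in np.arange(.42,.51,.01): 
    k=q[(abs(q[:,0]-x)<.005)]; print(x.round(2),np.median(k[:,2]).round(4),k[:,1].min().round(3),k[:,1].max().round(3))
```

```text
[0.46232515 0.16849313 0.2450326 ] [[-1.     0.001 -0.   ]
 [ 0.001  1.    -0.   ]
 [ 0.    -0.    -1.   ]] 0.92590456035218
3897 ((462.4941101074219, 167.78466796875), (85.01356506347656, 55.3066520690918), 1.3079535961151123) [0.42008462 0.13951417 0.03113328] [0.5051441  0.1963418  0.05321205]
0.42 0.049 0.14 0.194
0.43 0.0496 0.14 0.195
0.44 0.0501 0.14 0.195
0.45 0.0501 0.14 0.195
0.46 0.0502 0.14 0.195
0.47 0.0502 0.141 0.196
0.48 0.0502 0.141 0.196
0.49 0.0499 0.141 0.196
0.5 0.0493 0.141 0.196
0.51 0.0415 0.143 0.143
```

View pics/w2.png

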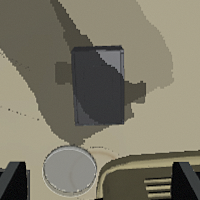

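The lid reads flat at 50 mm over its whole length, so it is shut. Next is the grasp.

Emit:
{"op": "step_arm", "data": {
  "series": [
    [-1, 0, 0, 0.16, 0, 0, -0.011],
    [-1, 0, 0, 0.32, 0, 0, -0.011],
    [-1, 0, 0, 0.48, 0, 0, -0.011],
    [-1, 0, 0, 0.6, 0, 0, -0.011],
    [-1, 0, 0, 0.68, 0, 0, -0.011],
    [-1, 0, 0, 0.7, 0, 0, -0.011],
    [-1, 0, 0, 0.7, 0, 0, -0.011]
  ]
}}

```text
clock: 4.5
tool_pos: [0.4614, 0.1685, 0.0339]
tool_rot: [-0.012, 1.0, -0.001, -0.002]
force: [0.0, 0.1, 0.2]
width: 0.999
grip_force: 0.0
```

Emit:
{"op": "step_arm", "data": {
  "grip_force": 50,
  "series": [
    [0.3, 0, 0, 0, 0, 0, 0],
    [1, 0, 0, 0, 0, 0, 0],
    [1, 0, 0, 0, 0, 0, 0],
    [1, 0, 0, 0, 0, 0, 0],
    [1, 0, 0, 0, 0, 0, 0],
    [1, 0, 0, 0, 0, 0, 0]
  ]
}}

```text
clock: 5.1
tool_pos: [0.4633, 0.169, 0.0366]
tool_rot: [-0.011, 1.0, 0.0, 0.001]
force: [-0.5, -0.2, 9.0]
width: 0.644
grip_force: 53.7
```

Emit:
{"op": "step_arm", "data": {
  "series": [
    [1, 0, 0, -0.1, 0, 0, 0],
    [1, 0, 0, -0.25, 0, 0, 0],
    [1, 0, 0, -0.4, 0, 0, 0],
    [1, 0, 0, -0.5, 0, 0, 0],
    [1, 0, -0.12, -0.6, 0, 0, 0],
    [1, 0, -0.25, -0.6, 0, 0, 0],
    [1, 0, -0.4, -0.6, 0, 0, 0],
    [1, 0, -0.55, -0.6, 0, 0, 0]
  ]
}}

```text
clock: 5.9
tool_pos: [0.466, 0.0024, 0.2163]
tool_rot: [-0.012, 1.0, 0.0, 0.001]
force: [1.3, -0.6, -4.8]
width: 0.651
grip_force: 56.4
```

Emit:
{"op": "step_arm", "data": {
  "series": [
    [1, 0, -0.16, 0, 0, 0, 0.011],
    [1, 0, -0.32, 0, 0, 0, 0.011],
    [1, 0, -0.45, 0, 0, 0, 0.011],
    [1, 0, -0.5, 0, 0, 0, 0.011],
    [1, 0, -0.5, 0, 0, 0, 0.011],
    [1, 0, -0.5, 0, 0, 0, 0.011]
  ]
}}

```text
clock: 6.5
tool_pos: [0.4694, -0.1458, 0.2155]
tool_rot: [0.001, 1.0, 0.0, 0.0]
force: [-0.3, 0.0, -3.8]
width: 0.646
grip_force: 56.3
```

Run:
```python
from h import *
im,P=cloud('wrist'); save('w3',im); np.save('w3.npy',P)
s=env.sense();print(s['tool_pos'],R.from_quat(s['tool_rot']).as_matrix().round(3),s['width'],s['force'],s['clock'])
T=np.load('top0.npy')
for n,A in(('w',P),('t',T)):
    Q=A.reshape(-1,3); Q=Q[(abs(Q[:,0]-.487)<.12)&(abs(Q[:,1]+.262)<.075)]
    for nm,a,b in(('plate',.004,.02),('rail',.0105,.016),('fence',.035,.06)):
        q=Q[(Q[:,2]>a)&(Q[:,2]<b)]
        if len(q)>10: print(n,nm,len(q),cv2.minAreaRect((q[:,:2]*1000).astype(np.float32)),q.min(0).round(3),q.max(0).round(3))
```

```text
[ 0.46961444 -0.14511355  0.2154925 ] [[-1. -0.  0.]
 [-0.  1.  0.]
 [-0.  0. -1.]] 0.6490411331074898 [-0.50030244  0.17706529 -3.45689334] 6.55
w plate 11832 ((464.667236328125, -251.42274475097656), (127.91873931884766, 197.80674743652344), 88.68323516845703) [ 0.367 -0.318  0.004] [ 0.562 -0.187  0.02 ]
w rail 1519 ((481.2753601074219, -247.05392456054688), (117.94351196289062, 147.6107940673828), 88.70004272460938) [ 0.406 -0.306  0.011] [ 0.555 -0.187  0.016]
w fence 1420 ((549.3201293945312, -269.38775634765625), (74.8417739868164, 40.4754753112793), 88.85545349121094) [ 0.529 -0.307  0.035] [ 0.569 -0.232  0.051]
t plate 2536 ((476.8715515136719, -262.2911376953125), (147.59356689453125, 220.74281311035156), 89.31604766845703) [ 0.367 -0.336  0.004] [ 0.587 -0.187  0.02 ]
t rail 315 ((464.1162109375, -249.0531463623047), (120.90518951416016, 192.48721313476562), 87.91671752929688) [ 0.37  -0.311  0.011] [ 0.562 -0.188  0.016]
t fence 357 ((551.969482421875, -262.1510314941406), (88.5717544555664, 40.783836364746094), 88.93565368652344) [ 0.532 -0.307  0.035] [ 0.573 -0.218  0.051]
```

View pics/w3.png

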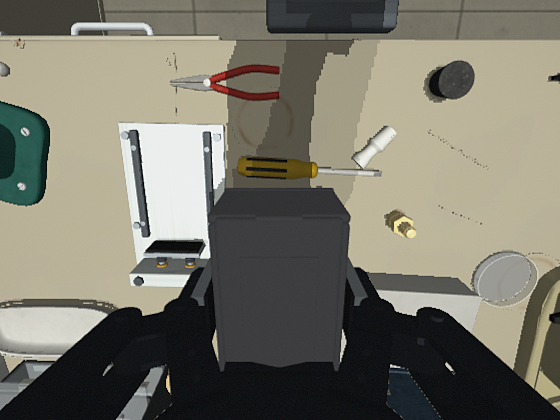

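The box is held level. The rails are at columns ~137 and ~208 and the pad is at (175,247). I'll fit the rails from the dark pixels.

Run:
```python
from h import *
im=cv2.imread('pics/w3.png'); P=np.load('w3.npy'); g=im.max(2)
v,u=np.indices(g.shape)
for nm,(a,b) in dict(L=(122,150),Rr=(198,217)).items():
    m=(g<110)&(u>a)&(u<b)&(v>126)&(v<236)&(P[...,2]>.008)
    q=P[m]; f=np.polyfit(q[:,0],q[:,1],1); x=q[:,0]
    print(nm,m.sum(),'slope',f[0].round(4),'y at .48',np.polyval(f,.48).round(4),x.min().round(3),x.max().round(3),np.percentile(q[:,1],[2,98]).round(4),np.median(q[:,2]).round(4))
m=(u>140)&(u<215)&(v>235)&(v<262)&(P[...,2]>.015)&(P[...,2]<.035); q=P[m]
print('pad',m.sum(),np.percentile(q,[2,10,50,98],axis=0).round(3))
```

```text
L 756 slope -0.0218 y at .48 -0.2972 0.406 0.524 [-0.3013 -0.293 ] 0.0115
Rr 688 slope -0.524 y at .48 -0.222 0.408 0.499 [-0.2249 -0.1691] 0.0122
pad 539 [[ 0.529 -0.293  0.015]
 [ 0.529 -0.284  0.017]
 [ 0.53  -0.261  0.026]
 [ 0.554 -0.232  0.035]]
```

Emit:
{"op": "step_arm", "data": {
  "series": [
    [1, 0.02, -0.16, 0, 0, 0, 0.0095],
    [1, 0.049, -0.3, 0, 0, 0, 0.0095],
    [1, 0.049, -0.38, 0, 0, 0, 0.0095],
    [1, 0.049, -0.38, 0.1, 0, 0, 0.0095],
    [1, 0.049, -0.38, 0.25, 0, 0, 0.0095],
    [1, 0.049, -0.38, 0.4, 0, 0, 0.0095],
    [1, 0.049, -0.38, 0.5, 0, 0, 0.0095],
    [1, 0.049, -0.38, 0.5, 0, 0, 0.0095]
  ]
}}

```text
clock: 7.35
tool_pos: [0.4541, -0.2574, 0.0621]
tool_rot: [0.009, 1.0, 0.002, -0.003]
force: [-1.2, 0.4, -4.5]
width: 0.645
grip_force: 56.1
```

Run:
```python
from h import *
im,P=cloud('wrist'); save('w4',im)
s=env.sense();print(s['tool_pos'],s['width'],s['force'],s['clock'])
Q=P.reshape(-1,3);q=Q[(abs(Q[:,1]+.26)<.02)&(Q[:,2]>.03)&(Q[:,0]<.45)]
print(len(q),np.percentile(q,[2,50,98],axis=0))
```

```text
[ 0.45489234 -0.25812539  0.06408399] 0.6418385161445481 [-0.51196154 -0.12212103 -3.76008631] 7.4
22398 [[ 0.41139773 -0.27931853  0.04184935]
 [ 0.43554365 -0.26063889  0.07654601]
 [ 0.44786143 -0.24076469  0.13340402]]
```

View pics/w4.png

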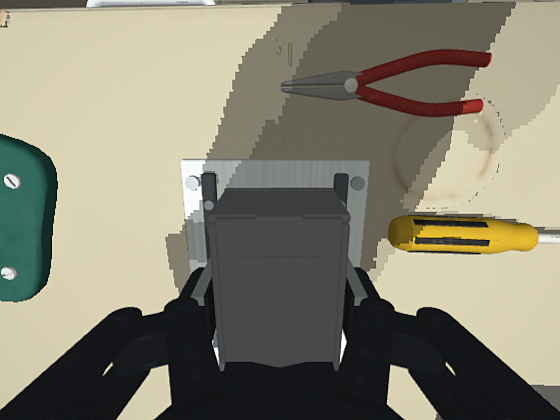

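The box sits between the rails, whose tops are at columns 209 and 341. It is about 2 mm towards +y, so I'll shift it slightly and lower it.

Emit:
{"op": "step_arm", "data": {
  "series": [
    [1, 0, -0.006, 0.03, 0, 0, 0],
    [1, 0, -0.006, 0.055, 0, 0, 0],
    [1, 0, -0.006, 0.065, 0, 0, 0],
    [1, 0, -0.006, 0.07, 0, 0, 0],
    [1, 0, -0.006, 0.072, 0, 0, 0],
    [1, 0, -0.006, 0.072, 0, 0, 0]
  ]
}}

```text
clock: 8.0
tool_pos: [0.4552, -0.2619, 0.0439]
tool_rot: [0.01, 1.0, -0.0, 0.0]
force: [0.8, 0.7, -4.1]
width: 0.645
grip_force: 56.4
```

Emit:
{"op": "step_arm", "data": {
  "series": [
    [1, 0, 0.003, 0.003, 0, 0, 0],
    [1, 0, 0.003, 0.006, 0, 0, 0],
    [1, 0, 0.003, 0.006, 0, 0, 0],
    [1, 0, 0.003, 0.006, 0, 0, 0]
  ]
}}

```text
clock: 8.4
tool_pos: [0.4552, -0.2609, 0.0426]
tool_rot: [0.01, 1.0, -0.0, 0.0]
force: [-1.7, 1.2, 8.4]
width: 0.647
grip_force: 57.8
```

Emit:
{"op": "step_arm", "data": {
  "series": [
    [1, -0.02, 0, -0.002, 0, 0, 0],
    [1, -0.04, 0, -0.002, 0, 0, 0],
    [1, -0.06, 0, -0.002, 0, 0, 0],
    [1, -0.08, 0, -0.002, 0, 0, 0],
    [1, -0.09, 0, -0.002, 0, 0, 0],
    [1, -0.09, 0, -0.002, 0, 0, 0]
  ]
}}

```text
clock: 9.0
tool_pos: [0.4825, -0.2615, 0.0427]
tool_rot: [0.01, 1.0, -0.0, -0.0]
force: [-2.5, 0.4, 5.0]
width: 0.646
grip_force: 57.5
```

Emit:
{"op": "step_arm", "data": {
  "series": [
    [1, -0.005, 0, -0.001, 0, 0, 0],
    [1, -0.01, 0, -0.001, 0, 0, 0],
    [1, -0.01, 0, -0.001, 0, 0, 0]
  ]
}}

```text
clock: 9.3
tool_pos: [0.4856, -0.2615, 0.0427]
tool_rot: [0.01, 1.0, -0.0, 0.0]
force: [-2.0, 0.4, 1.0]
width: 0.649
grip_force: 57.0
```

Emit:
{"op": "step_arm", "data": {
  "series": [
    [1, -0.005, 0, 0, 0, 0, 0],
    [1, -0.01, 0, 0, 0, 0, 0],
    [1, -0.01, 0, 0, 0, 0, 0]
  ]
}}

```text
clock: 9.6
tool_pos: [0.4883, -0.2616, 0.0427]
tool_rot: [0.01, 1.0, 0.0, 0.0]
force: [-2.7, 0.3, 0.7]
width: 0.646
grip_force: 57.0
```

Emit:
{"op": "step_arm", "data": {
  "series": [
    [1, -0.005, 0, 0, 0, 0, 0],
    [1, -0.01, 0, 0, 0, 0, 0],
    [1, -0.01, 0, 0, 0, 0, 0]
  ]
}}

```text
clock: 9.9
tool_pos: [0.4896, -0.2616, 0.0427]
tool_rot: [0.011, 1.0, 0.0, -0.001]
force: [-6.9, 1.7, 5.1]
width: 0.645
grip_force: 57.6
```

Emit:
{"op": "step_arm", "data": {
  "series": [
    [1, -0.003, 0, -0.001, 0, 0, 0],
    [1, -0.006, 0, -0.001, 0, 0, 0],
    [1, -0.006, 0, -0.001, 0, 0, 0],
    [1, -0.006, 0, -0.001, 0, 0, 0]
  ]
}}

```text
clock: 10.3
tool_pos: [0.4913, -0.2616, 0.0427]
tool_rot: [0.011, 1.0, 0.0, -0.001]
force: [-7.1, -0.1, 1.1]
width: 0.645
grip_force: 57.2
```

Emit:
{"op": "step_arm", "data": {
  "series": [
    [1, -0.003, 0, 0, 0, 0, 0],
    [1, -0.006, 0, 0, 0, 0, 0],
    [1, -0.006, 0, 0, 0, 0, 0],
    [1, -0.006, 0, 0, 0, 0, 0]
  ]
}}

```text
clock: 10.7
tool_pos: [0.4923, -0.2617, 0.0428]
tool_rot: [0.011, 1.0, 0.0, -0.002]
force: [-8.9, -0.5, 4.1]
width: 0.647
grip_force: 57.4
```

Emit:
{"op": "step_arm", "data": {
  "series": [
    [1, -0.003, 0, -0.001, 0, 0, 0],
    [1, -0.006, 0, -0.001, 0, 0, 0],
    [1, -0.006, 0, -0.001, 0, 0, 0],
    [1, -0.006, 0, -0.001, 0, 0, 0],
    [1, -0.006, 0, -0.001, 0, 0, 0]
  ]
}}

```text
clock: 11.2
tool_pos: [0.494, -0.2616, 0.0428]
tool_rot: [0.011, 1.0, 0.0, -0.002]
force: [-7.9, -0.1, 0.9]
width: 0.647
grip_force: 57.1
```

Run:
```python
from h import *
c=[];f=[]
for i in range(6):
    im,P=cloud('top'); s=env.sense(); f.append(s['force'])
print(s['tool_pos'],np.mean(f,0).round(2),np.std(f,0).round(2),s['clock'],np.abs(s['joint_velocities']).max())
T=np.load('top0.npy')
for A in(T,P):
    q=A.reshape(-1,3);
    for z0,z1 in((.03,.042),(.042,.056)):
      k=q[(q[:,2]>z0)&(q[:,2]<z1)&(abs(q[:,1]+.261)<.028)&(q[:,0]>.4)&(q[:,0]<.58)]
      print(z0,len(k),np.percentile(k,[2,50,98],axis=0).round(3) if len(k) else '')
save('t5',cv2.resize(im[140:260,330:450],(600,600)))
```

```text
[ 0.49400447 -0.26167398  0.04282027] [-7.76  0.2   1.32] [0.33 0.53 0.54] 11.5 0.0014514854924341266
0.03 139 [[ 0.532 -0.287  0.03 ]
 [ 0.537 -0.262  0.036]
 [ 0.557 -0.235  0.041]]
0.042 153 [[ 0.556 -0.287  0.043]
 [ 0.563 -0.26   0.046]
 [ 0.571 -0.235  0.049]]
0.03 96 [[ 0.453 -0.282  0.03 ]
 [ 0.541 -0.245  0.037]
 [ 0.559 -0.234  0.042]]
0.042 389 [[ 0.454 -0.287  0.043]
 [ 0.479 -0.252  0.051]
 [ 0.57  -0.234  0.056]]
```

View pics/t5.png

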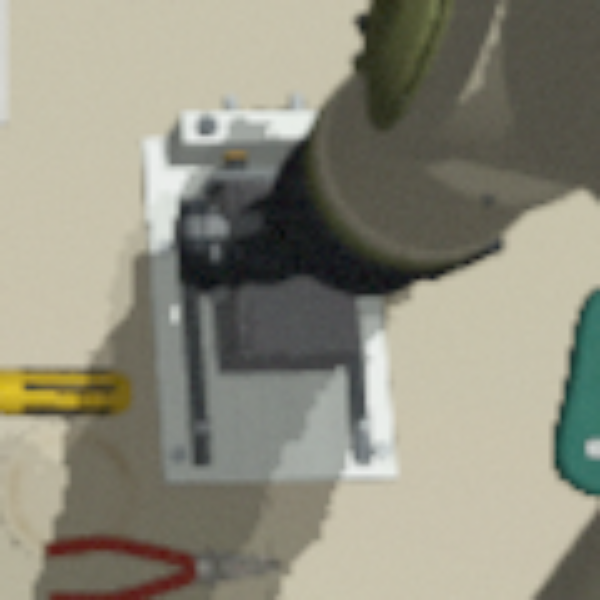

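The box is against the pad and square in the channel, with the pad visibly pushed in. The wrist reads -7.8 N, of which 1–2 N may be friction, so I'll push about 1 mm further and settle.

Emit:
{"op": "step_arm", "data": {
  "series": [
    [1, -0.002, 0, 0, 0, 0, 0],
    [1, -0.003, 0, 0, 0, 0, 0],
    [1, -0.003, 0, 0, 0, 0, 0],
    [1, -0.003, 0, 0, 0, 0, 0],
    [1, -0.003, 0, 0, 0, 0, 0],
    [1, -0.003, 0, 0, 0, 0, 0],
    [1, -0.003, 0, 0, 0, 0, 0]
  ]
}}

```text
clock: 12.2
tool_pos: [0.4944, -0.2617, 0.0429]
tool_rot: [0.011, 1.0, 0.0, -0.003]
force: [-9.0, -0.4, 2.3]
width: 0.644
grip_force: 57.1
```

```bash
python3 -c "
from workcell import env
print(env.close_job())"
```

```text
the job is handed in; nothing more can be done
None
```

The lid was pressed shut on the desk, and the box now sits on the base plate between the rails with its hinge end against the pad; I handed the job in at about 12 s with the gripper still holding it. The wrist force reads about 9 N, which I take as roughly 7–9 N on the pad and about half its travel; the hand-in returned no verdict.

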